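# Load the sanding box and latch its gate

### The arm

A 6-joint arm with a two-finger parallel gripper is mounted at the origin on the work surface. World frame = base frame: x ahead of the robot, y to its left, z up, the work surface at z = 0. Lengths are in m, angles in rad, forces in N, time in s.
With the tool pointing down it reaches from about 0.4 to 0.925 m from the base axis. Payload 12.5 kg.
Tool frame: the origin (TCP) lies on the centre line of the jaws, within the pads' length; the fingertips stand 17 mm ahead of it and the grasp point (between the pads) lies 2 mm behind it; z points along the fingers, x is the direction in which the jaws open and shut, and the axes are right-handed (so a half turn about z gives the same grasp; the last joint's range is limited). The gripper opens to 95 mm and grips with 3 to 60 N. Pads are 20 mm wide; open, the fingers measure 119 mm over their backs; the gripper's body (75 mm by 180 mm) begins 59 mm behind the grasp point.
Start: joints at [1.232, 0.491, 1.559, -0, 1.092, -0.106], TCP at [0.144, 0.608, 0.232] pointing down, gripper open.
Joint ranges: [-3.1, 3.1], [-0.84, 2.19], [0.05, 2.79], [-1.13, 4.28], [0.06, 2.93], [-2.69, 2.69]. Speed limits (rad/s): [2.22, 2.22, 2.79, 3.14, 3.14, 3.14].

### API

Orientations are given as a unit quaternion [w, x, y, z].
In Python, from plant import * gives the robot as it stands. The module is installed in compiled form; this text tells all that it offers.
- The arm moves only by the shell command python3 -m handwheel 'ROWS' [FORCE]. ROWS is JSON, a list of rows, each a list of 7 numbers: the turn, a rotation vector about the world's x, y, z in rad, then the shift along the world's x, y, z in cm, then the closure, from 0 (fully open) to 1 (shut). In form: [[wx, wy, wz, x, y, z, grip], ...]. A call has 1 to 8 rows; each row shifts and turns the commanded pose from where the row before left it; what a row does not reach is not made up. A row lasts 1/8 s, in which the tool goes at most 62.5 mm and 10.7 degrees, less where a joint would pass 70% of its speed; a pose out of reach is approached as far as the arm can. A call with a gripper value outside its range is refused whole. The fingers move at their own pace and stop on an object; FORCE is the grip in N (left out, the last holds). Time passes only in rows, so rows that do not move let the fingers close. It gives the time, the measured TCP pose, the force and the opening at its end, in the units of the state.
- state(): the state, without advancing time (a new reading comes with each control period).
- camera(name): name is "scene" or "top" or "wrist"; returns the picture (480x640x3 uint8, red, green, blue); there is no depth.
- camera_info(name): a dict with "intrinsics" (3x3 intrinsics, pixels), "extrinsics" (4x4, takes a point from camera to world coordinates). Camera axes: x right, y down, z forward; pixel columns grow to the right and rows downward; lengths in m; the calibration is good to about 2 mm. A picture is of the moment at which its call begins: read the wrist's pose just before it. camera_info takes no time and is no camera call; for the wrist camera it gives the pose at the moment of the call.
- job_done(): hands the job in, once; it reports no verdict.
The state is a dict: "time": time; "joints": joint angles; "qd": joint speeds; "joint_efforts": joint torques, N m; "tcp_pos": TCP position; "orientation": TCP orientation; "force": force on the tool from outside, world axes, zero at the start; "wrist_torque": the same for the moment, N m; "opening": finger opening in m.
Only numpy, scipy, OpenCV 4.12 (cv2) and the standard library are available. Lean on these libraries where they do the work, as an engineer would, in place of code of your own. Each camera call takes 0.05 s, during which the arm holds its last target.

### The job

Set the bridge-shaped wooden pull handle down on its feet on the rubber pad in the sanding box, centred on the pad and with its length pointing from the gate to the back of the box. Then push the gate fully shut, until its sprung tongue snaps in behind the strike pin and holds it. Leave the other things on the bench where they are.

Things in the scene. Friction and masses are not known exactly. Their poses are not given: they have to be found in the camera images.
- pull_center (a point): Bridge-shaped wooden pull handle, to be sanded: 120 mm long (its x), 32 wide (y), 50 tall, 0.16 kg, ends alike. A bar (24 to 50 mm above its underside) on two feet 24 mm tall at its ends, 68 mm apart inside. This point is its centre, 25 mm up. Stands on its feet on the table right of the sanding box; it, the offcut and the cork block may stand in one another's places.
- sanding_box: Open-topped plywood box fixed on the table. Origin on the table at the middle of its front (gate plane); x into the box, away from the robot, y left. 274 mm wide, x from -9 to 200; side walls 100 mm tall, inner faces y = +-125; back wall 80 tall, inner face x = 188. The front is a gate from y = 125 to -45, then a fixed panel. A grey suction unit 130 tall stands at its left (y 145 to 265).
- pipe (a point): Middle of a fixed round black suction pipe, 60 mm in diameter, along the box's y straight over the gate: centre line 24 mm in front of the gate plane, 235 mm above the table (pipe 205 to 265), from y = -220 to 235, on posts at y = +-152; at the left it turns back. An upright tool cannot follow the gate shut: lean it, tip pointing into the box, under the pipe. Box's axes.
- pad (a point): Centre of the top of the black rubber pad on the box floor: 150 mm (x) by 100 mm (y), top 10 mm above the table. Same axes as the sanding box, 100 mm behind its origin. Nothing hangs above the pad.
- gate (a joint): Gate angle (rad): 0 shut, flush with the front, growing as it swings out to the robot. Starts at 0.3 to 0.52; stays where left. Vertical hinge at the left: x = 0, y = 125 mm in the box's frame. Plywood panel 170 mm from hinge to free edge, 18 thick (9 each side of the hinge plane), 12 to 125 mm above the table. A stop holds it at 0. Latched it has about 0.014 rad of play.
- tongue (a joint): Travel of the sprung latch tongue into the gate's free edge (m): 0 fully out, 0.012 fully in. Steel, 24 mm tall, 65 mm above the table, sticks out 12 mm, sloped on the box's side. As the gate is pushed shut, from about 0.16 rad it rides over a fixed steel pin, goes in about 9 mm and springs out behind the pin just short of 0. Takes about 5 to 9 N pushed on the gate's free half.
- gate_hinge (a point): On the gate's outer face (to the robot) at the hinge end, half-way up, 68.5 mm above the table; turns with the gate: y points from free edge to hinge, -x out of the outer face.
- gate_edge (a point): On the gate's outer face at its free edge, 170 mm from gate_hinge, same height and axes.
- offcut: plain light-wood offcut, 115 x 45 x 30 mm, a bystander; origin at centre of underside
- cork_block: cork sanding block, 110 x 60 x 38 mm, a bystander; origin at centre of underside
- can: round metal tin 90 mm in diameter, 110 mm tall, a bystander right of the sanding box; origin at centre of underside
- glue: white glue bottle, 60 mm in diameter, 170 mm tall, a bystander at the left; origin at centre of underside
- drill: cordless drill standing on its battery, 200 mm tall, 175 mm long, a bystander at the left; origin at centre of underside
- brush: dusting brush lying at the right, a bystander, its length along its own x; origin on its underside
- hammer: hammer lying at the left, a bystander, its length along its own x; origin on its underside
Not all that is in view belongs to the job. What is shaped like the part that bears pull_center but orange or red is not meant.

How it is judged:
On the way, in this order (a step that is already met when the one before it is completed fails the run):
1. the pull handle stands on its feet on the rubber pad, lengthwise from gate to back (x of pull_center in the frame of pad between -0.021 and 0.021 m and y of pull_center in the frame of pad between -0.036 and 0.036 m and z of pull_center in the frame of pad between 0.018 and 0.031 m and angle between pull_center's own z axis and vertical below 0.12 rad and angle between the x axis of pull_center and the x axis of pad, either way round below 0.3 rad), for 0.3 s.
2. the gate is shut and the tongue has snapped out behind the strike pin (value of joint gate below 0.03 rad and value of joint tongue below 0.003 m), for 0.2 s.
At the end, for the whole second after the job is handed in: The pull handle stands on its feet on the pad, its centre within 21 mm (gate-to-back) and 36 mm (sideways) of the pad's centre, its length within 0.3 rad of the gate-to-back direction; the gate is shut (under 0.03 rad) with the tongue out (under 3 mm in), and at rest (all of step 1 and all of step 2 and velocity of joint gate between -0.05 and 0.05 rad/s); the robot touches nothing.
It fails at once if another thing on the bench is shifted by more than 30 mm (distance of any of offcut, cork_block, can, glue, drill, brush, hammer from where it was at the start of the episode above 0.03 m).
It also fails if it takes over 67 s, if anything falls off the work surface, if the arm or the gripper's body presses on something with over 40 N, if the wrist force passes 120 N, or if a joint passes its speed limit or range.

## Working session

There is one attempt and no reset: what is moved stays moved. The work goes in short steps, Python scripts to look and compute and a shell command to move; the robot and the scene stay as the last step left them, time stands still between calls to the robot, and variables do not carry over. Pictures are saved under pics/ and viewed, and the job is handed in when it is done.

```bash
mkdir -p pics; ls; python3 - <<'E'
from plant import *
import cv2,numpy as np
s=state(); print(s)
for n in ["scene","top","wrist"]:
    i=camera_info(n); print(n,np.round(i["intrinsics"],1).tolist(),np.round(i["extrinsics"],4).tolist())
    cv2.imwrite(f"pics/a_{n}.png",camera(n)[:,:,::-1])
E
```

```text
pics
{'time': 0.0, 'joints': array([ 1.23238212e+00,  4.91586351e-01,  1.55951066e+00, -6.03404953e-06,
        1.09170248e+00, -1.05620836e-01]), 'qd': array([-0.00031133, -0.00079112, -0.00042201, -0.00213299, -0.00068852,
       -0.00062087]), 'joint_efforts': array([ 2.21219663e-03, -6.12657237e+01, -2.58178747e+01,  6.93490938e-02,
        4.82651393e-02, -7.88799434e-05]), 'tcp_pos': array([0.14409223, 0.60790169, 0.23102402]), 'orientation': array([ 3.24515492e-04,  7.84440338e-01,  6.20203992e-01, -5.08731196e-04]), 'force': array([-0.13618776,  0.0539678 ,  0.56734408]), 'wrist_torque': array([-0.01690061, -0.02269964,  0.03454997]), 'opening': 0.0951350863484133}
scene [[590.7, 0.0, 314.4], [0.0, 590.7, 245.3], [0.0, 0.0, 1.0]] [[-0.6038, 0.5248, -0.6, 1.4529], [0.7969, 0.3812, -0.4687, 0.7015], [-0.0173, -0.7611, -0.6484, 1.1732], [0.0, 0.0, 0.0, 1.0]]
top [[435.1, 0.0, 310.5], [0.0, 435.1, 236.2], [0.0, 0.0, 1.0]] [[0.0253, -0.9879, 0.153, 0.3136], [-0.9997, -0.0248, 0.005, -0.0236], [-0.0011, -0.153, -0.9882, 1.4912], [0.0, 0.0, 0.0, 1.0]]
wrist [[404.0, 0.0, 323.7], [0.0, 404.0, 236.0], [0.0, 0.0, 1.0]] [[0.2309, 0.9331, 0.2756, 0.0661], [0.973, -0.2213, -0.0659, 0.6261], [-0.0005, 0.2834, -0.959, 0.3839], [0.0, 0.0, 0.0, 1.0]]
```

View pics/a_scene.png

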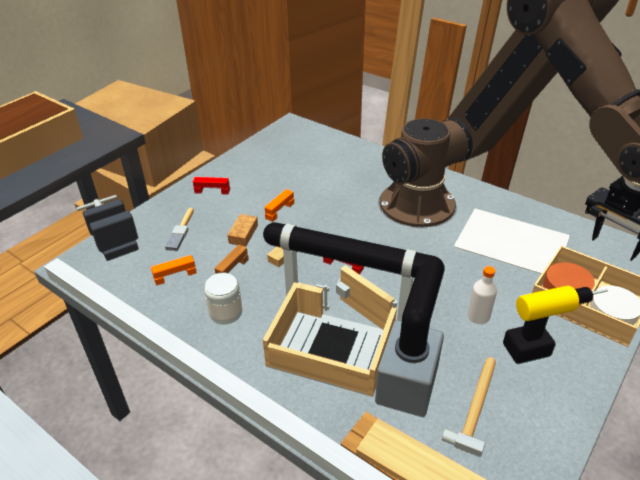

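View pics/a_top.png

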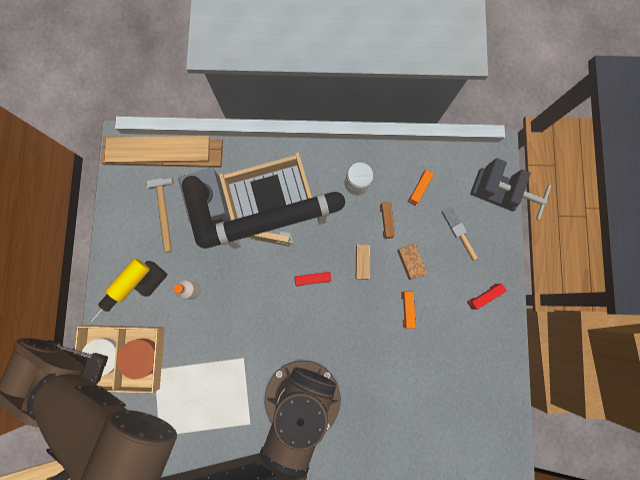

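```bash
python3 - <<'E'
import cv2
t=cv2.imread("pics/a_top.png"); s=cv2.imread("pics/a_scene.png")
cv2.imwrite("pics/b1.png",cv2.resize(t[140:280,170:370],None,fx=4,fy=4,interpolation=3))
cv2.imwrite("pics/b2.png",cv2.resize(t[160:290,330:450],None,fx=4.6,fy=4.6,interpolation=3))
cv2.imwrite("pics/b3.png",cv2.resize(s[210:400,200:460],None,fx=3,fy=3,interpolation=3))
E
```

```text
(no output)
```

View pics/b1.png

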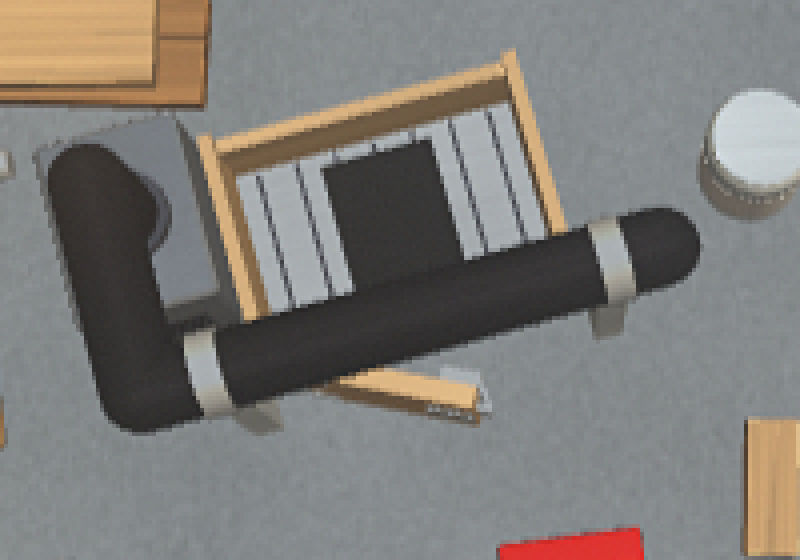

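View pics/b2.png

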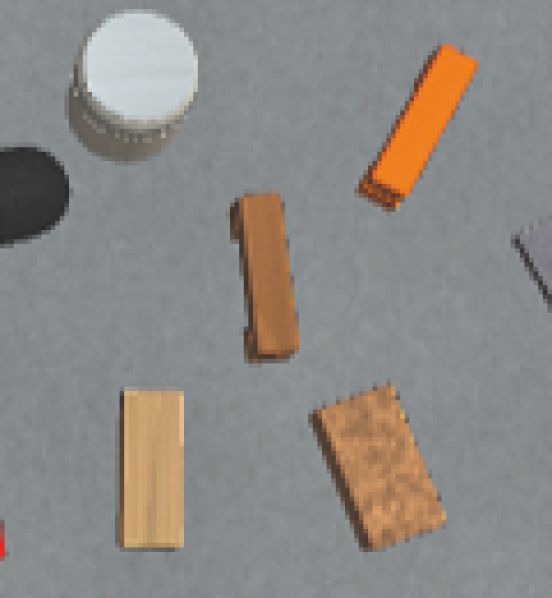

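View pics/b3.png

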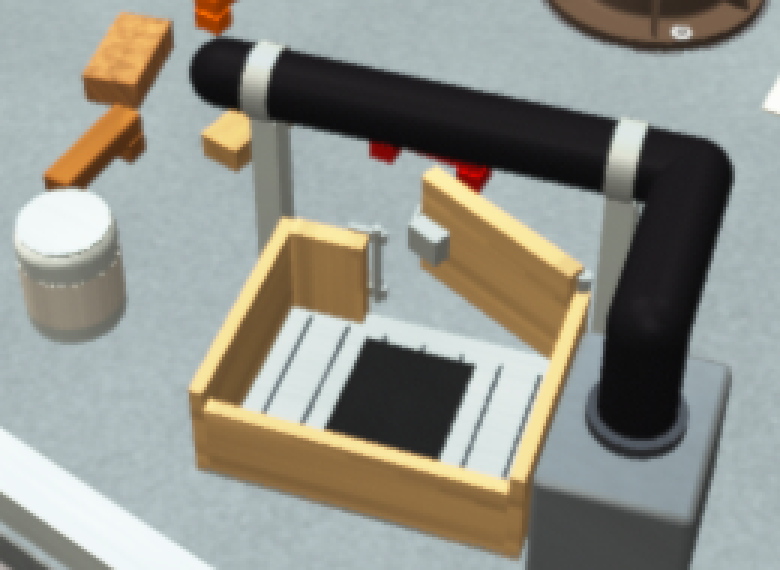

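```bash
cat > h.py <<'E'
import numpy as np, cv2
from plant import *
def ray(n,px,z,info=None):
    i=info or camera_info(n); K=np.array(i["intrinsics"]);T=np.array(i["extrinsics"])
    d=T[:3,:3]@np.linalg.solve(K,[px[0],px[1],1]); o=T[:3,3]
    return o+d*(z-o[2])/d[2]
def proj(n,P,info=None):
    i=info or camera_info(n); K=np.array(i["intrinsics"]);T=np.array(i["extrinsics"])
    c=(np.atleast_2d(P)-T[:3,3])@T[:3,:3]; u=c@K.T; return u[:,:2]/u[:,2:]
E
python3 - <<'E'
from h import *
from scipy.optimize import least_squares
b1=lambda x,y:(170+x/4-.4,140+y/4-.4); b2=lambda x,y:(330+x/4.6-.4,160+y/4.6-.4); b3=lambda x,y:(200+x/3-.35,210+y/3-.35)
obs=[("scene",b3(364,338),(25,-50,10)),("scene",b3(475,365),(25,50,10)),("scene",b3(440,459),(175,50,10)),("scene",b3(327,430),(175,-50,10)),
("top",b1(200,138),(200,137,100)),("top",b1(512,50),(200,-137,100)),("top",b1(323,169),(175,50,10)),("top",b1(431,140),(175,-50,10))]
W=[]
for n,p,b in obs: W.append(ray(n,p,b[2]/1e3))
W=np.array(W);B=np.array([o[2] for o in obs])/1e3
def f(v): 
    c,s=np.cos(v[2]),np.sin(v[2]); return (np.c_[v[0]+c*B[:,0]-s*B[:,1],v[1]+s*B[:,0]+c*B[:,1]]-W[:,:2])
r=least_squares(lambda v:f(v).ravel(),[.6,0,.2],loss='soft_l1',f_scale=.003); print(r.x,np.round(f(r.x)*1e3,1).tolist())
x,y,a=r.x;R=np.array([[np.cos(a),-np.sin(a)],[np.sin(a),np.cos(a)]])
print("pad",r.x[:2]+R@[.1,0])
g=ray("top",b1(476,388),.125);g2=ray("top",b1(478,406),.125);g3=ray("scene",b3(425,170),.125)
for q in (g,g2,g3): print("gate corner box",R.T@(q[:2]-r.x[:2]))
H=[ray("top",b2(*p),.05)[:2] for p in ((240,196),(279,193),(298,352),(254,357))]
print(np.round(H,4).tolist(),np.mean(H,0)); 
d=(H[0]+H[1]-H[2]-H[3])/2; print("len",np.linalg.norm(d),"yaw",np.arctan2(d[1],d[0]),"w",np.linalg.norm(H[0]-H[1]),np.linalg.norm(H[2]-H[3]))
E
```

```text
[0.57593719 0.10235171 0.29191123] [[-1.3, -2.0], [1.6, -2.1], [44.0, 7.4], [41.8, 4.7], [-1.1, 1.6], [-4.6, -5.0], [-1.5, 0.5], [-1.4, -1.4]]
pad [0.67170675 0.13113002]
gate corner box [-0.06594898 -0.03184102]
gate corner box [-0.08032855 -0.02967328]
gate corner box [-0.07828065 -0.02858209]
[[0.6593, -0.255], [0.6623, -0.2838], [0.5439, -0.2973], [0.5394, -0.2652]] [ 0.60122085 -0.27533009]
len 0.11971943675786041 yaw 0.0992645794762163 w 0.02890676611586366 0.032355449825878894
```

```bash
python3 - <<'E'
from h import *
from scipy.optimize import least_squares
b1=lambda x,y:(170+x/4-.4,140+y/4-.4); b2=lambda x,y:(330+x/4.6-.4,160+y/4.6-.4); b3=lambda x,y:(200+x/3-.35,210+y/3-.35)
obs=[("scene",b3(364,338),(25,-50,10)),("scene",b3(475,365),(25,50,10)),
("top",b1(200,138),(200,137,100)),("top",b1(512,50),(200,-137,100)),("scene",b3(290,218),(-9,-137,100)),("scene",b3(365,235),(-9,-45,100)),
("top",b1(323,169),(175,50,10)),("top",b1(431,140),(175,-50,10)),("scene",b3(197,466),(200,-137,0)),("scene",b3(520,555),(200,137,0))]
W=np.array([ray(n,p,b[2]/1e3) for n,p,b in obs]);B=np.array([o[2] for o in obs])/1e3
def f(v): 
    c,s=np.cos(v[2]),np.sin(v[2]); return (np.c_[v[0]+c*B[:,0]-s*B[:,1],v[1]+s*B[:,0]+c*B[:,1]]-W[:,:2])
r=least_squares(lambda v:f(v).ravel(),[.6,0,.2],loss='soft_l1',f_scale=.003); print(r.x,np.round(f(r.x)*1e3,1).tolist())
x,y,a=r.x;R=np.array([[np.cos(a),-np.sin(a)],[np.sin(a),np.cos(a)]])
print("pad",r.x[:2]+R@[.1,0])
for n,p in (("pipe R end",(-.024,-.22)),("post",(-.024,-.152)),("post L",(-.024,.152))): print(n,r.x[:2]+R@p)
for q in (ray("top",b1(476,388),.125),ray("top",b1(478,406),.125),ray("scene",b3(425,170),.125)): print("gate corner box",R.T@(q[:2]-r.x[:2]))
E
python3 -m handwheel '[[0,0,0.16,0,0,4,0],[0,0,0.17,0,0,4,0],[0,0,0,0,0,4,0],[0,0,0,0,0,4,0],[0,0,0,3,-3,0,0],[0,0,0,4,-4,0,0],[0,0,0,4,-4,0,0],[0,0,0,4,-4,0,0]]'
```

```text
[0.57660463 0.10298904 0.29957547] [[-0.3, -1.1], [1.8, -1.4], [-1.9, 3.4], [-3.4, -2.6], [2.0, -8.2], [-3.5, 14.4], [-1.6, 2.3], [-0.8, 0.6], [4.7, -0.3], [8.5, -0.3]]
pad [0.67215081 0.1325005 ]
pipe R end [ 0.61859876 -0.11429532]
post [ 0.59853096 -0.04932392]
post L [0.50881612 0.24113649]
gate corner box [-0.06701687 -0.03174661]
gate corner box [-0.08137941 -0.02946873]
gate corner box [-0.0793232  -0.02839327]
time: 1.15
tcp_pos: [0.2951, 0.4567, 0.3915]
orientation: [-0.0, 0.672, 0.741, -0.0]
force: [0.3, 0.4, 0.2]
opening: 0.0952
```

```bash
python3 -m handwheel '[[0,0,0,2.5,-5.2,0,0],[0,0,0,2.5,-5.2,0,0],[0,0,0,2.5,-5.2,0,0],[0,0,0,2.5,-5.2,0,0],[0,0,0,2.5,-5.2,0,0],[0,0,0,2.5,-5.2,0,0],[0,0,0,2.5,-5.2,0,0],[0,0,0,2.5,-5.2,0,0]]'
python3 -m handwheel '[[0,0,0,2,-5.2,0,0],[0,0,0,2,-5.2,0,0],[0,0,0,2,-5.2,0,0],[0,0,0,2,-5.2,0,0],[0,0,0,1,-5.2,0,0],[0,0,0,0,-4.7,0,0],[0,0,0,0,0,-4,0],[0,0,0,0,0,0,0]]'
python3 - <<'E'
from h import *
i=camera_info("wrist");print(np.round(i["extrinsics"],4).tolist(),state()['tcp_pos'],state()['joints'])
cv2.imwrite("pics/c.png",camera("wrist")[:,:,::-1])
E
```

```text
time: 2.15
tcp_pos: [0.4946, 0.0403, 0.3917]
orientation: [-0.0, 0.672, 0.741, 0.0]
force: [0.0, 0.1, -0.7]
opening: 0.0953
time: 3.15
tcp_pos: [0.5833, -0.2649, 0.3489]
orientation: [-0.003, 0.672, 0.74, -0.001]
force: [-0.6, 0.5, 0.7]
opening: 0.0948
[[-0.096, 0.9559, 0.2776, 0.5042], [0.9954, 0.091, 0.0308, -0.2736], [0.0042, 0.2792, -0.9602, 0.502], [0.0, 0.0, 0.0, 1.0]] [ 0.58331731 -0.26487707  0.348883  ] [-5.29358615e-01  4.31065329e-01  1.34526964e+00  1.59496833e-04
  1.37115661e+00 -2.19655543e+00]
```

View pics/c.png

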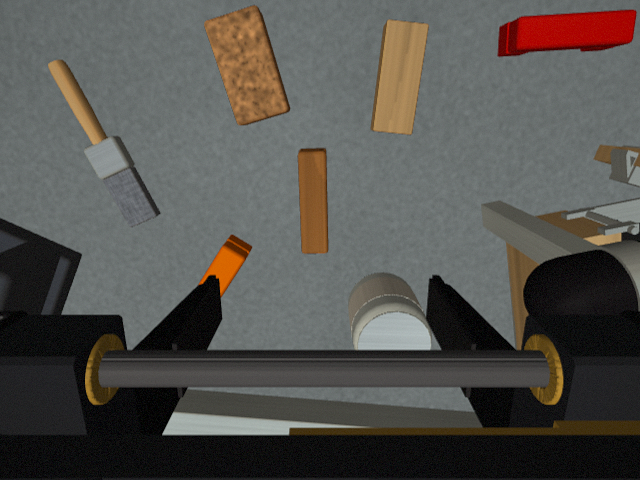

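```bash
python3 - <<'E'
from h import *
im=cv2.imread("pics/c.png"); cv2.imwrite("pics/c2.png",cv2.resize(im[135:270,270:360],None,fx=4.4,fy=4.4,interpolation=3))
H=np.array([ray("wrist",p,.05)[:2] for p in ((299,149),(326,149),(328,252),(303,254))])
print(np.round(H,4).tolist(),H.mean(0));d=H[2]+H[3]-H[0]-H[1];print(np.linalg.norm(d)/2,np.arctan2(d[1],d[0]),state()['tcp_pos'])
E
```

```text
[[0.5403, -0.2961], [0.5374, -0.2665], [0.6563, -0.2523], [0.6616, -0.2816]] [ 0.59891626 -0.27412409]
0.12094509966781462 0.11845606929244701 [ 0.58396512 -0.26468636  0.35122577]
```

View pics/c2.png

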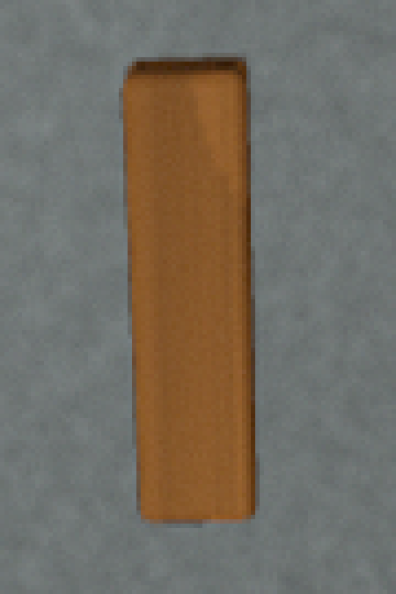

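```bash
python3 -m handwheel '[[0,0,0,1.6,-1,-3,0],[0,0,0,0,0,-5,0],[0,0,0,0,0,-5,0],[0,0,0,0,0,-5,0],[0,0,0,0,0,-5,0],[0,0,0,0,0,-4,0],[0,0,0,0,0,0,0],[0,0,0,0,0,0,0]]'
python3 - <<'E'
from h import *
print(state()['tcp_pos'])
cv2.imwrite("pics/d.png",camera("wrist")[:,:,::-1])
E
```

```text
time: 4.2
tcp_pos: [0.6015, -0.2751, 0.0842]
orientation: [0.002, 0.672, 0.741, 0.0]
force: [0.1, 0.1, -0.6]
opening: 0.0952
[ 0.60149791 -0.27514807  0.08419564]
```

View pics/d.png

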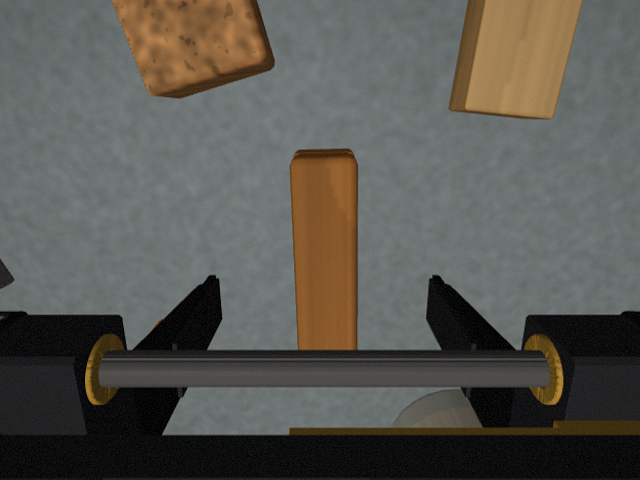

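```bash
python3 -m handwheel '[[0,0,0,0,0,-2.1,0],[0,0,0,0,0,-2,0],[0,0,0,0,0,0,0],[0,0,0,0,0,0,1],[0,0,0,0,0,0,1],[0,0,0,0,0,0,1],[0,0,0,0,0,0,1],[0,0,0,0,0,0,1]]' 30
python3 -m handwheel '[[0,0,0,0,0,0,1],[0,0,0,0,0,0,1],[0,0,0,0,0,0,1]]'
```

```text
time: 5.25
tcp_pos: [0.6002, -0.2749, 0.0407]
orientation: [0.0, 0.672, 0.741, 0.0]
force: [0.6, 0.3, -0.3]
opening: 0.0507
time: 5.62
tcp_pos: [0.6002, -0.2748, 0.0406]
orientation: [-0.0, 0.672, 0.741, 0.0]
force: [-1.1, 0.2, 0.6]
opening: 0.0319
```

```bash
python3 -m handwheel '[[0,0,0,0,0,3,1],[0,0,0,0,0,5,1],[0,0,0,0,0,5,1],[0,0,0,0,0,5,1],[0,0,0,0,0,5,1],[0,0,0,0,0,5,1],[0,0,0,0,0,5,1],[0,0,0,0,0,2,1]]'
python3 -m handwheel '[[0,0,0,-1,4,0,1],[0,0,0,-1,5,0,1],[0,0,0.1,0,5,0,1],[0,0,0.1,0,5,0,1],[0,0,0,0,5,0,1],[0,0,0,0,5,0,1],[0,0,0,0,3,0,1],[0,0,0,0,0,0,1]]'
python3 - <<'E'
from h import *
print(state()['tcp_pos'])
cv2.imwrite("pics/e.png",camera("wrist")[:,:,::-1])
E
```

```text
time: 6.62
tcp_pos: [0.6003, -0.2749, 0.3939]
orientation: [0.002, 0.672, 0.741, 0.0]
force: [0.3, -0.8, -1.3]
opening: 0.0321
time: 7.62
tcp_pos: [0.5799, 0.0469, 0.3905]
orientation: [-0.0, 0.594, 0.805, -0.0]
force: [-0.6, -0.2, -1.9]
opening: 0.0316
[0.57988407 0.046938   0.39051829]
```

View pics/e.png

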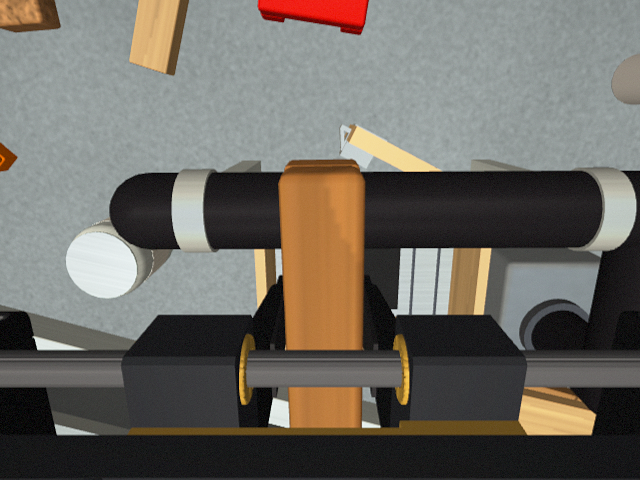

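```bash
python3 - <<'E'
from h import *
x,y,a=.5766,.1030,.2996;R=np.array([[np.cos(a),-np.sin(a)],[np.sin(a),np.cos(a)]])
for c in ((110,210),(195,210),(612,210)):
    q=ray("wrist",c,.24);print(c,q,R.T@(q[:2]-[x,y]))
for c in ((352,125),(342,140)):
  q=ray("wrist",c,.125);print("gate",R.T@(q[:2]-[x,y]))
q=[ray("wrist",c,.10)[:2] for c in ((452,300),(468,300),(490,250),(478,250),(262,250),(275,250))]
for p in q: print(R.T@(p-[x,y]))
q=ray("wrist",(400,270),.01);print("padL",R.T@(q[:2]-[x,y]))
E
```

```text
(110, 210) [ 0.61728802 -0.11482012  0.24      ] [-0.02541145 -0.22012582]
(195, 210) [ 0.59810191 -0.05246722  0.24      ] [-0.0253402 -0.1548879]
(612, 210) [0.50388463 0.25372922 0.24      ] [-0.02499031  0.165476  ]
gate [-0.08595326 -0.02766433]
gate [-0.07137046 -0.0374748 ]
[0.11725811 0.09793525]
[0.1172828  0.11714828]
[0.05406626 0.13624603]
[0.05404996 0.12236764]
[ 0.05375667 -0.12732884]
[ 0.05377431 -0.11230695]
padL [0.11373553 0.05169529]
```

```bash
python3 -m handwheel '[[0,0,0,3,3,0,1],[0,0,0,3,3,0,1],[0,0,0,3.2,2.6,0,1],[0,0,0,0,0,-4,1],[0,0,0,0,0,-5,1],[0,0,0,0,0,-5,1],[0,0,0,0,0,-5,1],[0,0,0,0,0,0,1]]'
python3 - <<'E'
from h import *
print(state()['tcp_pos'],state()['joints'])
cv2.imwrite("pics/f.png",camera("scene")[:,:,::-1])
E
```

```text
time: 8.68
tcp_pos: [0.671, 0.1296, 0.1972]
orientation: [-0.003, 0.595, 0.804, -0.002]
force: [-0.5, 0.4, -1.3]
opening: 0.032
[0.6709819  0.12960382 0.19715409] [ 9.42636332e-02  6.09518738e-01  1.43489879e+00 -1.19146210e-04
  1.10433550e+00 -1.77234236e+00]
```

View pics/f.png

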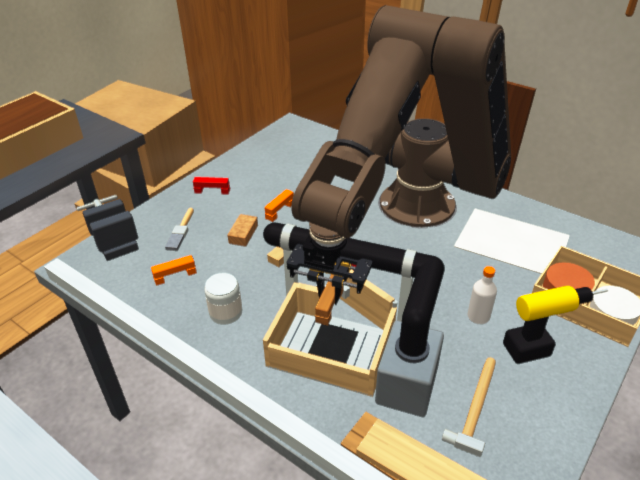

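```bash
python3 - <<'E'
from h import *
for z in (.2,.3,.35,.4,.45,.5): print(z,proj("scene",[.671,.1296,z]))
x,y,a=.5766,.1030,.2996;R=np.array([[np.cos(a),-np.sin(a)],[np.sin(a),np.cos(a)]])
p=np.r_[np.array([x,y])+R@[-.024,0.03],.265];print("pipe top",proj("scene",p))
im=cv2.imread("pics/f.png"); cv2.imwrite("pics/f2.png",cv2.resize(im[120:380,240:460],None,fx=2.3,fy=2.3,interpolation=3))
E
```

```text
0.2 [[328.69925617 293.8252567 ]]
0.3 [[328.62971141 261.74052958]]
0.35 [[328.59227802 244.47049865]]
0.4 [[328.55288488 226.2963264 ]]
0.45 [[328.51137393 207.14510223]]
0.5 [[328.4675697 186.9358596]]
pipe top [[358.23578519 243.10162904]]
```

View pics/f2.png

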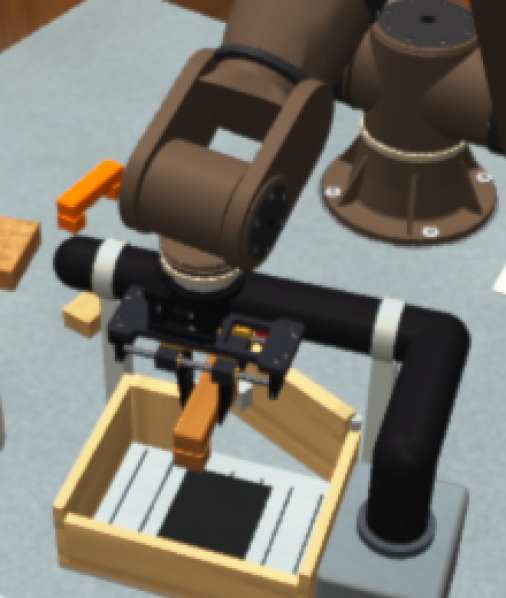

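```bash
python3 -m handwheel '[[0,0,0,0,0,0,1],[0,0,0,0,0,-3,1],[0,0,0,0,0,-3,1],[0,0,0,0,0,-3,1],[0,0,0,0,0,-1,1],[0,0,0,0,0,0,1]]'
python3 - <<'E'
from h import *
print(state()['tcp_pos'],state()['force'])
cv2.imwrite("pics/g.png",camera("scene")[120:380,240:460,::-1].repeat(2,0).repeat(2,1))
E
```

```text
time: 9.48
tcp_pos: [0.6728, 0.1311, 0.1019]
orientation: [0.0, 0.595, 0.804, 0.0]
force: [-0.0, 1.4, -1.7]
opening: 0.0323
[0.67276379 0.13113384 0.10185935] [-0.03390146  1.4291837  -1.68224408]
```

View pics/g.png

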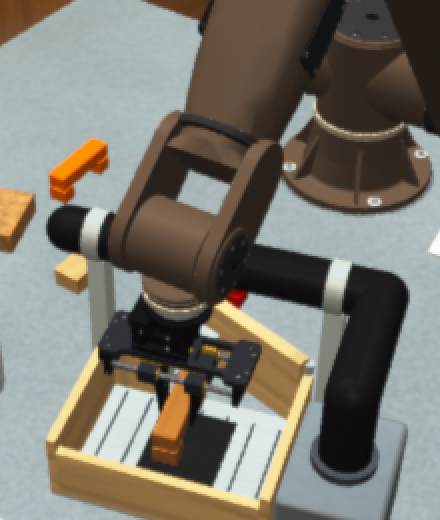

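```bash
python3 -m handwheel '[[0,0,0,0,0,-2,1],[0,0,0,0,0.1,-2,1],[0,0,0,0,0,-0.6,1],[0,0,0,0,0,0,1],[0,0,0,0,0,0,1]]'; python3 -m handwheel '[[0,0,0,0,0,-0.5,1],[0,0,0,0,0,0,1]]'
```

```text
time: 10.15
tcp_pos: [0.6725, 0.1322, 0.0551]
orientation: [0.0, 0.595, 0.804, 0.0]
force: [-0.8, 0.5, -1.4]
opening: 0.032
time: 10.4
tcp_pos: [0.6727, 0.1323, 0.0503]
orientation: [0.001, 0.595, 0.804, 0.001]
force: [2.3, 0.0, 2.0]
opening: 0.032
```

```bash
python3 -m handwheel '[[0,0,0,0,0,0,0],[0,0,0,0,0,0,0],[0,0,0,0,0,0,0],[0,0,0,0,0,0,0],[0,0,0,0,0,0,0],[0,0,0,0,0,2,0],[0,0,0,0,0,3,0],[0,0,0,0,0,3,0]]'
python3 -m handwheel '[[0,0,0,0,0,5,0],[0,0,0,0,0,5,0],[0,0,0,0,0,5,0],[0,0,0,0,0,5,0],[0,0,0,0,0,5,0],[0,0,0,0,0,2,1],[0,0,0,0,0,0,1]]'
python3 - <<'E'
from h import *
print(state()['tcp_pos'],state()['joints'])
cv2.imwrite("pics/h.png",camera("wrist")[:,:,::-1])
cv2.imwrite("pics/h2.png",camera("scene")[180:400,230:460,::-1].repeat(3,0).repeat(3,1)[:600])
E
```

```text
time: 11.4
tcp_pos: [0.6723, 0.1322, 0.132]
orientation: [0.0, 0.595, 0.804, 0.0]
force: [-0.4, -0.1, 0.3]
opening: 0.0948
time: 12.28
tcp_pos: [0.6719, 0.1322, 0.4025]
orientation: [0.001, 0.595, 0.804, 0.001]
force: [-0.0, 0.5, -0.1]
opening: 0.0803
[0.67189234 0.13217528 0.40246656] [ 9.78206271e-02  4.81236780e-01  1.12961204e+00  9.12868373e-05
  1.52670636e+00 -1.77029227e+00]
```

View pics/h.png

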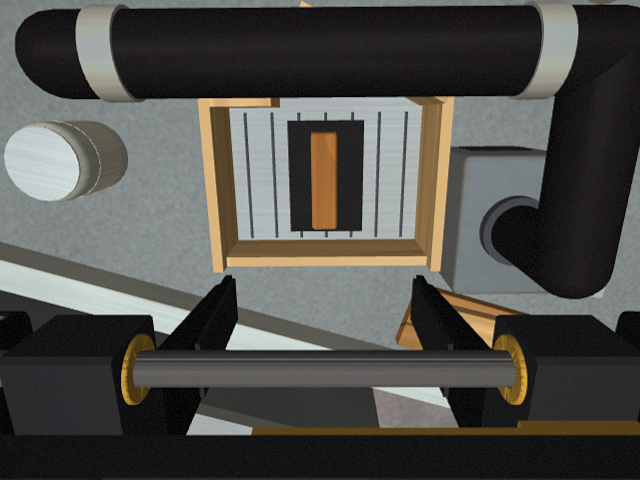

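View pics/h2.png

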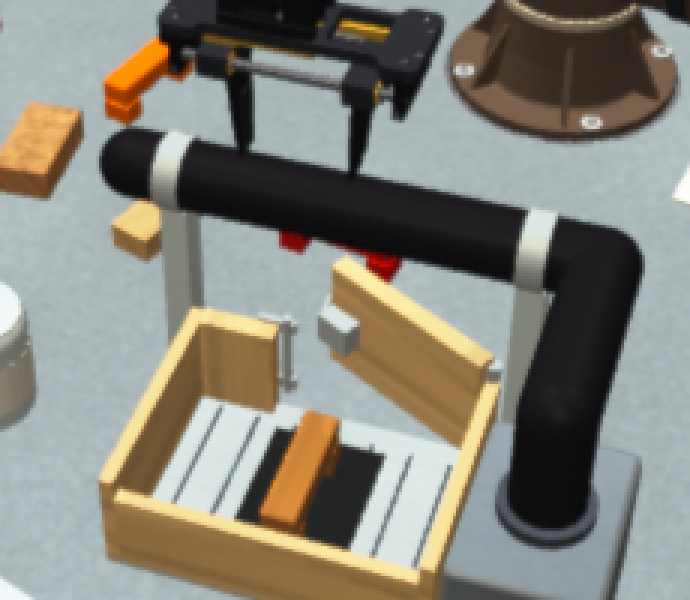

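```bash
python3 - <<'E'
from h import *
x,y,a=.5766,.1030,.2996;R=np.array([[np.cos(a),-np.sin(a)],[np.sin(a),np.cos(a)]])
f=lambda c,z:np.round(R.T@(ray("wrist",c,z)[:2]-[x,y]),4)
for c in ((311,132),(337,132),(311,229),(336,229)): print(c,f(c,.06))
for c in ((288,121),(363,121),(291,231),(362,231)): print("pad",c,f(c,.01))
E
```

```text
(311, 132) [ 0.0364 -0.0152]
(337, 132) [0.0365 0.0155]
(311, 229) [ 0.1552 -0.0166]
(336, 229) [0.1553 0.015 ]
pad (288, 121) [ 0.0243 -0.0462]
pad (363, 121) [0.0246 0.0506]
pad (291, 231) [ 0.1718 -0.0461]
pad (362, 231) [0.1721 0.0529]
```

```bash
python3 -m handwheel '[[0.042,-0.134,0,0,0,0,1],[0.042,-0.134,0,0,0,0,1],[0.042,-0.134,0,0,0,0,1],[0.042,-0.134,0,0,0,0,1],[0.042,-0.134,0,0,0,0,1],[0,0,0,0,0,0,1]]'
cat > ik.py <<'E'
from h import *
from scipy.optimize import least_squares
s=state(); q=s['joints']
D=[(.6095,1.4349,1.1043,.671,.1296,.1972),(.4311,1.3453,1.3712,.5833,-.2649,.3489),(.4812,1.1296,1.5267,.6719,.1322,.4025),(.4916,1.5595,1.0917,.1441,.6079,.2310),(*[q[i] for i in(1,2,4)],*s['tcp_pos'])]
D=np.array(D);off=.066
rp=np.sqrt(np.hypot(D[:,3],D[:,4])**2-off**2)
def fk(v,q2,q3,q5):
    a0,h,a2,a3,L,k=v; s=q2+q3
    return a0+a2*np.sin(q2)+a3*np.sin(s+k)+L*np.sin(s+q5), h+a2*np.cos(q2)+a3*np.cos(s+k)+L*np.cos(s+q5)
def f(v):
    r,z=fk(v,D[:,0],D[:,1],D[:,2]); return np.r_[r-rp,z-D[:,5]]
E
python3 - <<'E'
from ik import *
print(s['tcp_pos'],s['orientation'],q)
r=least_squares(f,[0,.4,.5,.5,.27,0]);print(r.x,np.abs(r.fun).max())
E
```

```text
time: 13.12
tcp_pos: [0.6706, 0.1318, 0.3978]
orientation: [0.201, 0.559, 0.755, 0.277]
force: [0.2, 0.6, 0.2]
opening: 0.0125
[0.67063886 0.13180408 0.39779852] [0.20118347 0.55908991 0.75529189 0.27654628] [ 0.03252209  0.24361844  1.65495565  0.31731964  0.58673222 -2.04007776]
[-0.00547822  0.20597188  0.60158185  0.41264795  0.27445893  0.11143508] 0.0009215514783163514
```

```bash
cat > arm.py <<'E'
from h import *
from scipy.optimize import least_squares
from scipy.spatial.transform import Rotation as Ro
J=[([1.23238212,.491586351,1.55951066,-6e-6,1.09170248,-.105620836],[.14409223,.60790169,.23102402],[3.2e-4,.78444,.620204,-5e-4]),
([-.529358615,.431065329,1.34526964,1.6e-4,1.37115661,-2.19655543],[.58331731,-.26487707,.348883],[-.003,.672,.74,-.001]),
([.0942636,.6095187,1.4348988,-1.2e-4,1.1043355,-1.7723424],[.67098,.1296,.19715],[-.003,.595,.804,-.002]),
([.09782063,.48123678,1.12961204,9e-5,1.52670636,-1.77029227],[.67189,.13217,.40246],[.001,.595,.804,.001]),
([.03252209,.24361844,1.65495565,.31731964,.58673222,-2.04007776],[.67063886,.13180408,.39779852],[.20118347,.55908991,.75529189,.27654628])]
lo=np.array([-3.1,-.84,.05,-1.13,.06,-2.69]);hi=np.array([3.1,2.19,2.79,4.28,2.93,2.69])
def fk(v,q):
    a0,h,a2,e,a3,d,L,c=v
    R1=Ro.from_euler('z',q[0]);R2=R1*Ro.from_euler('y',q[1]);R3=R2*Ro.from_euler('y',q[2])
    R4=R3*Ro.from_euler('z',q[3]);R5=R4*Ro.from_euler('y',q[4]);R6=R5*Ro.from_euler('z',q[5]+c)
    el=R1.apply([a0,d,h])+R2.apply([0,0,a2]);p=el+R3.apply([e,0,a3]);t=p+R5.apply([0,0,L]);return t,R6,p,el
def qt(w): return Ro.from_quat([w[1],w[2],w[3],w[0]])
def res(v): 
    o=[]
    for q,p,w in J:
        t,R,_,_=fk(v,q); o+=list(t-p)+list(.2*(R*qt(w).inv()).as_rotvec())
    return np.array(o)
fit=min((least_squares(res,[0,.4,.5,0,.5,.066,.27,c]) for c in (0,1.57,3.14,-1.57)),key=lambda r:r.cost)
V=fit.x
x0,y0,a0_=.5766,.1030,.2996
Rb=np.array([[np.cos(a0_),-np.sin(a0_)],[np.sin(a0_),np.cos(a0_)]])
def b2w(x,y): return np.array([x0,y0])+Rb@[x,y]
def ik(pos,R,q0):
    f=lambda q:(lambda t:np.r_[t[0]-pos,.3*(t[1]*R.inv()).as_rotvec()])(fk(V,q))
    r=least_squares(f,np.clip(q0,lo+1e-3,hi-1e-3),bounds=(lo,hi)); return r.x,np.abs(r.fun).max()
def orient(lean,head,twist=0):
    # tool down with x along box y, lean about heading axis; head, world angle offset rel box x
    w=qt(J[3][2]); base=Ro.from_euler('z',head)*w  # x along box y
    ax=[-np.sin(a0_+head),np.cos(a0_+head),0]
    return Ro.from_rotvec(-lean*np.array(ax))*base*Ro.from_euler('z',twist)
E
python3 - <<'E'
from arm import *
print(np.round(V,4),np.abs(fit.fun).max())
rng=np.random.default_rng(0)
for lean in (.6,.7,.8):
  for z in (.083,.11):
   for head in (0,.3):
    for bx in (-.14,-.085,-.028):
      pos=np.r_[b2w(bx,-.01),z];S=[]
      for k in range(25):
        q,e=ik(pos,orient(lean,head),rng.uniform(lo,hi))
        if e<2e-3 and not any(np.allclose(q,o,atol=.05) for o in S) and q[2]>0: S.append(q)
      print(lean,z,head,bx,[np.round(q,2).tolist() for q in S])
E
```

```text
[0.     0.1967 0.5868 0.0431 0.411  0.0659 0.2549 3.1416] 0.00024258811624915116
0.6 0.083 0 -0.14 [[-0.18, 0.52, 2.49, 2.55, 0.49, 1.7]]
0.6 0.083 0 -0.085 [[-0.11, 0.53, 2.37, 2.5, 0.39, 1.83]]
0.6 0.083 0 -0.028 [[-0.06, 0.56, 2.23, 2.41, 0.3, 1.99]]
0.6 0.083 0.3 -0.14 [[-0.29, 0.52, 2.45, 2.01, 0.51, 1.85]]
0.6 0.083 0.3 -0.085 [[-0.21, 0.54, 2.32, 1.92, 0.45, 2.05]]
0.6 0.083 0.3 -0.028 [[-0.14, 0.57, 2.19, 1.79, 0.4, 2.26]]
0.6 0.11 0 -0.14 [[-0.18, 0.43, 2.47, 2.41, 0.41, 1.85]]
0.6 0.11 0 -0.085 [[-0.11, 0.46, 2.35, 2.34, 0.32, 2.0]]
0.6 0.11 0 -0.028 [[-0.06, 0.5, 2.22, 2.2, 0.25, 2.21]]
0.6 0.11 0.3 -0.14 [[-0.29, 0.44, 2.42, 1.83, 0.47, 2.05]]
0.6 0.11 0.3 -0.085 [[-0.21, 0.47, 2.3, 1.74, 0.43, 2.24]]
0.6 0.11 0.3 -0.028 [[-0.14, 0.51, 2.18, 1.61, 0.39, 2.45]]
0.7 0.083 0 -0.14 [[-0.22, 0.58, 2.56, 2.62, 0.69, 1.58]]
0.7 0.083 0 -0.085 [[-0.14, 0.57, 2.42, 2.61, 0.57, 1.69]]
0.7 0.083 0 -0.028 [[-0.07, 0.59, 2.29, 2.59, 0.46, 1.79]]
0.7 0.083 0.3 -0.14 [[-0.34, 0.57, 2.49, 2.12, 0.66, 1.67]]
0.7 0.083 0.3 -0.085 [[-0.25, 0.58, 2.37, 2.08, 0.59, 1.84]]
0.7 0.083 0.3 -0.028
[... 393 characters left out ...]
083 0 -0.14 [[-0.25, 0.65, 2.61, 2.64, 0.91, 1.49]]
0.8 0.083 0 -0.085 [[-0.16, 0.63, 2.48, 2.66, 0.77, 1.6]]
0.8 0.083 0 -0.028 [[-0.09, 0.63, 2.34, 2.67, 0.64, 1.68]]
0.8 0.083 0.3 -0.14 [[-0.39, 0.63, 2.54, 2.17, 0.82, 1.54]]
0.8 0.083 0.3 -0.085 [[-0.29, 0.62, 2.41, 2.17, 0.74, 1.69]]
0.8 0.083 0.3 -0.028 [[-0.21, 0.63, 2.28, 2.13, 0.66, 1.84]]
0.8 0.11 0 -0.14 [[-0.25, 0.55, 2.59, 2.59, 0.8, 1.57]]
0.8 0.11 0 -0.085 [[-0.16, 0.54, 2.46, 2.61, 0.68, 1.67]]
0.8 0.11 0 -0.028 [[-0.09, 0.56, 2.33, 2.61, 0.57, 1.76]]
0.8 0.11 0.3 -0.14 [[-0.39, 0.54, 2.52, 2.08, 0.76, 1.67]]
0.8 0.11 0.3 -0.085 [[-0.29, 0.54, 2.4, 2.07, 0.69, 1.81]]
0.8 0.11 0.3 -0.028 [[-0.21, 0.57, 2.27, 2.04, 0.62, 1.95]]
```

```bash
cat > sim.py <<'E'
from arm import *
def run(wps,q,show=True):
    w0=np.array(wps[0],float)
    for w in wps[1:]:
        w=np.array(w,float); n=int(max(1,np.ceil(max(np.linalg.norm(w[:3]-w0[:3])/.04,abs(w[3]-w0[3])/.13,abs(w[4]-w0[4])/.15,abs(w[5]-w0[5])/.17))))
        m=9;dq=0
        for k in range(1,n+1):
            u=w0+(w-w0)*k/n; qn,e=ik(np.r_[b2w(u[0],u[1]),u[2]],orient(u[3],u[4],u[5]),q); dq=max(dq,np.abs(qn-q).max()); q=qn; m=min(m,q[4])
            if e>1e-3: print("  err",e,np.round(u,2))
        if show: print(np.round(w,2),n,"q",np.round(q,2),"min q5 %.2f maxstep %.2f"%(m,dq))
        w0=w
    return q
E
python3 - <<'E'
from sim import *
pi=np.pi
q=np.array(state()['joints'])
run([(.1,0,.4,.7,0,0),(.1,0,.4,.7,0,pi),(-.16,0,.4,.7,0,pi),(-.16,0,.3,.7,0,pi),(-.16,0,.3,.75,0,2*pi),(-.14,0,.083,.75,0,2*pi),(-.028,-.015,.083,.75,0,2*pi)],q)
print()
run([(.1,0,.4,.7,0,0),(.1,0,.4,.7,0,pi),(.1,0,.4,.7,.3,pi),(-.16,0,.4,.7,.3,pi),(-.16,0,.3,.7,.3,pi),(-.16,0,.3,.75,.0,2*pi),(-.14,0,.083,.75,0,2*pi),(-.028,-.015,.083,.75,0,2*pi)],q)
E
```

```text
[0.1  0.   0.4  0.7  0.   3.14] 19 q [0.04 0.24 1.65 0.31 0.58 1.11] min q5 0.58 maxstep 0.17
[-0.16  0.    0.4   0.7   0.    3.14] 7 q [-0.22 -0.2   2.11  0.54  0.67  0.72] min q5 0.57 maxstep 0.08
[-0.16  0.    0.3   0.7   0.    3.14] 3 q [-0.22 -0.07  2.3   0.9   0.42  0.3 ] min q5 0.42 maxstep 0.19
  err 0.004497993573833563 [-0.16  0.    0.3   0.74  0.    5.79]
  err 0.011954636387118927 [-0.16  0.    0.3   0.74  0.    5.95]
  err 0.019239184669328818 [-0.16  0.    0.3   0.75  0.    6.12]
  err 0.025767686362667498 [-0.16  0.    0.3   0.75  0.    6.28]
[-0.16  0.    0.3   0.75  0.    6.28] 19 q [-0.25 -0.02  2.42  1.62  0.38  2.69] min q5 0.38 maxstep 0.17
  err 0.008513871415563241 [-0.16  0.    0.26  0.75  0.    6.28]
[-0.14  0.    0.08  0.75  0.    6.28] 6 q [-0.2   0.61  2.59  2.67  0.81  1.53] min q5 0.36 maxstep 0.38
[-0.03 -0.02  0.08  0.75  0.    6.28] 3 q [-0.1   0.61  2.31  2.62  0.55  1.74] min q5 0.55 maxstep 0.10

[0.1  0.   0.4  0.7  0.   3.14] 19 q [0.04 0.24 1.65 0.31 0.58 1.11] min q5 0.58 maxstep 0.17
[0.1  0.   0.4  0.7  0.3  3.14] 2 q [-0.05  0.27  1.62  0.6 
[... 188 characters left out ...]
0.36 -0.02  2.26  0.96  0.7  -0.09] min q5 0.70 maxstep 0.13
  err 0.0015311958409518836 [-0.16  0.    0.3   0.74  0.05  5.79]
  err 0.010550756912541651 [-0.16  0.    0.3   0.74  0.03  5.95]
  err 0.01891773729459398 [-0.16  0.    0.3   0.75  0.02  6.12]
  err 0.02576768635217651 [-0.16  0.    0.3   0.75  0.    6.28]
[-0.16  0.    0.3   0.75  0.    6.28] 19 q [-0.25 -0.02  2.42  1.62  0.38  2.69] min q5 0.38 maxstep 0.19
  err 0.008513871342060832 [-0.16  0.    0.26  0.75  0.    6.28]
[-0.14  0.    0.08  0.75  0.    6.28] 6 q [-0.2   0.61  2.59  2.67  0.81  1.53] min q5 0.36 maxstep 0.38
[-0.03 -0.02  0.08  0.75  0.    6.28] 3 q [-0.1   0.61  2.31  2.62  0.55  1.74] min q5 0.55 maxstep 0.10
```

```bash
python3 -m handwheel '[[0.111,0.034,-0.138,0,0,0,1],[0.111,0.034,-0.138,0,0,0,1],[0.111,0.034,-0.138,0,0,0,1],[0.111,0.034,-0.138,0,0,0,1],[0.111,0.034,-0.138,0,0,0,1],[0.111,0.034,-0.138,0,0,0,1],[0.111,0.034,-0.138,0,0,0,1],[0.111,0.034,-0.138,0,0,0,1]]'
python3 -m handwheel '[[0.111,0.034,-0.138,0,0,0,1],[0.111,0.034,-0.138,0,0,0,1],[0.111,0.034,-0.138,0,0,0,1],[0.111,0.034,-0.138,0,0,0,1],[0.111,0.034,-0.138,0,0,0,1],[0.111,0.034,-0.138,0,0,0,1],[0.111,0.034,-0.138,0,0,0,1],[0.111,0.034,-0.138,0,0,0,1]]'
python3 - <<'E'
from sim import *
s=state();q=s['joints'];print(q,s['tcp_pos'],np.round(qt(s['orientation']).as_matrix(),3).tolist())
pi=np.pi
print(np.linalg.norm((orient(.7,0,2.88)*qt(s['orientation']).inv()).as_rotvec()))
run([(.1,0,.4,.7,0,2.88),(-.16,0,.4,.7,0,2.88),(-.16,0,.3,.7,0,4.5),(-.15,0,.2,.7,0,5),(-.15,0,.2,.7,0,2*pi),(-.14,0,.083,.75,0,2*pi),(-.028,-.015,.083,.75,0,2*pi)],q)
print(b2w(-.16,0),b2w(-.15,0))
E
```

```text
time: 14.12
tcp_pos: [0.6726, 0.1324, 0.3991]
orientation: [-0.03, 0.919, 0.195, 0.342]
force: [0.3, -0.2, -0.2]
opening: 0.0002
time: 15.12
tcp_pos: [0.6726, 0.1323, 0.3991]
orientation: [-0.245, 0.819, -0.462, 0.236]
force: [0.8, -0.6, 0.4]
opening: 0.0005
[0.03812405 0.24618627 1.64597738 0.29048407 0.59131088 0.87783024] [0.67256091 0.13232325 0.39910527] [[0.462, -0.641, 0.612], [-0.872, -0.454, 0.183], [0.161, -0.619, -0.769]]
0.015800675843629073
[-0.16  0.    0.4   0.7   0.    2.88] 7 q [-0.22 -0.2   2.11  0.54  0.67  0.46] min q5 0.57 maxstep 0.08
[-0.16  0.    0.3   0.7   0.    4.5 ] 10 q [-0.22 -0.07  2.3   0.9   0.42  1.66] min q5 0.42 maxstep 0.14
[-0.15  0.    0.2   0.7   0.    5.  ] 3 q [-0.2   0.18  2.45  1.94  0.34  1.07] min q5 0.32 maxstep 0.41
[-0.15  0.    0.2   0.7   0.    6.28] 8 q [-0.2   0.18  2.45  1.94  0.34  2.36] min q5 0.34 maxstep 0.16
[-0.14  0.    0.08  0.75  0.    6.28] 3 q [-0.2   0.61  2.59  2.67  0.81  1.53] min q5 0.46 maxstep 0.43
[-0.03 -0.02  0.08  0.75  0.    6.28] 3 q [-0.1   0.61  2.31  2.62  0.55  1.74] min q5 0.55 maxstep 0.10
[0.42372726 0.05577791] [0.43328181 0.05872929]
```

```bash
python3 -m handwheel '[[0,0,0,-3.5,-1.1,0,1],[0,0,0,-3.5,-1.1,0,1],[0,0,0,-3.5,-1.1,0,1],[0,0,0,-3.5,-1.1,0,1],[0,0,0,-3.6,-1.1,0,1],[0,0,0,-3.6,-1.1,0,1],[0,0,0,-3.6,-1.1,0,1],[0,0,0,0,0,0,1]]'
python3 -m handwheel '[[0.111,0.034,-0.138,0,0,-1,1],[0.111,0.034,-0.138,0,0,-1,1],[0.111,0.034,-0.138,0,0,-1,1],[0.111,0.034,-0.138,0,0,-1,1],[0.111,0.034,-0.138,0,0,-1,1],[0.111,0.034,-0.138,0,0,-1,1],[0.111,0.034,-0.138,0,0,-1,1],[0.111,0.034,-0.138,0,0,-1,1]]'
python3 - <<'E'
from sim import *
s=state();q=s['joints'];print(q,s['tcp_pos'])
print(np.linalg.norm((orient(.7,0,4.32)*qt(s['orientation']).inv()).as_rotvec()))
cv2.imwrite("pics/i.png",camera("scene")[:,:,::-1])
E
```

```text
time: 16.12
tcp_pos: [0.4231, 0.0549, 0.4002]
orientation: [-0.245, 0.82, -0.459, 0.237]
force: [0.7, 0.3, 0.3]
opening: 0.0002
time: 17.12
tcp_pos: [0.4253, 0.0556, 0.3194]
orientation: [0.339, -0.312, 0.887, -0.012]
force: [0.7, 0.2, 0.3]
opening: 0.0006
[-0.22022649 -0.09359138  2.25725489  0.76945771  0.47611324  1.64022896] [0.42533892 0.05559891 0.31939241]
0.017515162214803395
```

View pics/i.png

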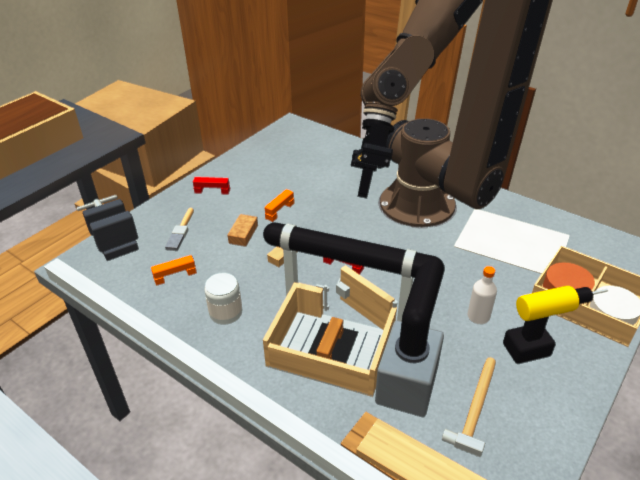

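```bash
python3 -m handwheel '[[0,0,0,0,0,-1.5,1],[0,0,0,0,0,-1.5,1],[0,0,0,0.5,0.1,-1.5,1],[0,0,0,0.5,0.2,-1.5,1],[0,0,0,0,0,-1.5,1],[0,0,0,0,0,-1.5,1],[0,0,0,0,0,-1.5,1],[0,0,0,0,0,-1.5,1]]'
python3 -m handwheel '[[0.111,0.034,-0.138,0,0,0,1],[0.111,0.034,-0.138,0,0,0,1],[0.111,0.034,-0.138,0,0,0,1],[0.111,0.034,-0.138,0,0,0,1],[0.111,0.034,-0.138,0,0,0,1],[0.111,0.034,-0.138,0,0,0,1],[0,0,0,0,0,0,1]]'
python3 - <<'E'
from sim import *
s=state();q=s['joints'];print(q,s['tcp_pos'],np.round(qt(s['orientation']).as_matrix(),3).tolist())
for lean in (.7,.75,.8): print((orient(lean,0,2*np.pi)*qt(s['orientation']).inv()).as_rotvec())
print(Rb.T@(s['tcp_pos'][:2]-[x0,y0]))
E
```

```text
time: 18.18
tcp_pos: [0.436, 0.0588, 0.1996]
orientation: [0.341, -0.316, 0.885, -0.014]
force: [0.4, 1.0, -0.2]
opening: 0.0001
time: 19.05
tcp_pos: [0.4356, 0.0587, 0.1999]
orientation: [0.3, 0.185, 0.921, 0.166]
force: [-0.4, -0.6, 0.2]
opening: 0.0004
[-0.20609328  0.18233234  2.44382607  1.90714179  0.34193296  1.51115389] [0.4356064  0.05867053 0.19991267] [[-0.752, 0.241, 0.614], [0.44, 0.877, 0.195], [-0.491, 0.416, -0.765]]
[ 0.53668514  0.16478612 -0.67330562]
[ 0.5664548   0.1250463  -0.65912905]
[ 0.59599414  0.08523697 -0.64466481]
[-0.14779631 -0.00074222]
```

```bash
python3 -m handwheel '[[0.113,0.025,-0.132,0,0,0,1],[0.113,0.025,-0.132,0,0,0,1],[0.113,0.025,-0.132,0,0,0,1],[0.113,0.025,-0.132,0,0,0,1],[0.113,0.025,-0.132,0,0,0,1],[0,0,0,0,0,0,1]]'
python3 - <<'E'
from sim import *
s=state();q=s['joints'];print(q,s['tcp_pos'])
for lean in (.75,): print((orient(lean,0,2*np.pi)*qt(s['orientation']).inv()).as_rotvec())
cv2.imwrite("pics/j.png",camera("wrist")[:,:,::-1])
cv2.imwrite("pics/j2.png",camera("scene")[80:340,200:520,::-1].repeat(2,0).repeat(2,1))
E
```

```text
time: 19.8
tcp_pos: [0.4349, 0.0584, 0.1998]
orientation: [0.218, 0.553, 0.749, 0.295]
force: [0.2, 0.1, 1.3]
opening: 0.001
[-0.22036562  0.19484253  2.47821684  2.09972654  0.40250497  2.17954202] [0.43489093 0.05844632 0.19975014]
[ 0.00255524 -0.00210016 -0.00174494]
```

View pics/j.png

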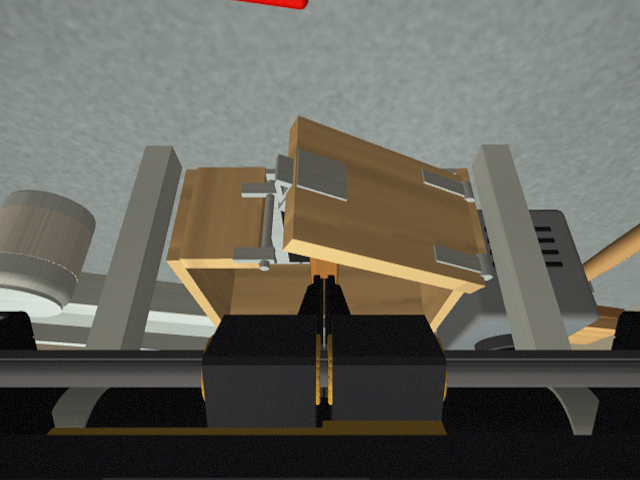

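View pics/j2.png

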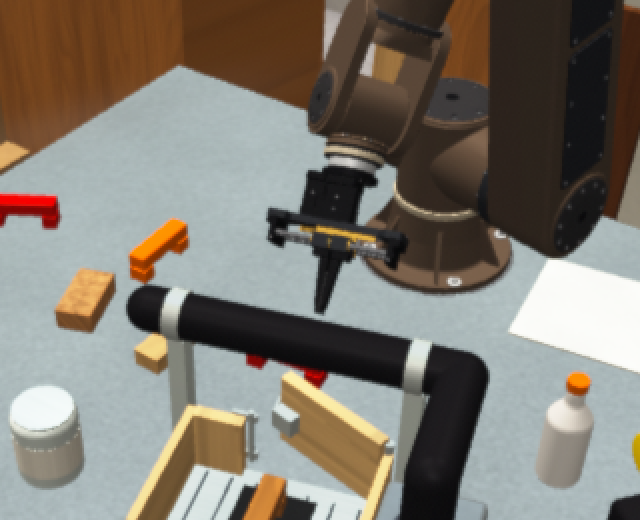

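```bash
python3 -m handwheel '[[0,0,0,0,0,-1.5,1],[0,0,0,0,0,-1.5,1],[0,0,0,0,0,-1.5,1],[0,0,0,0,0,-1.5,1],[0,0,0,0,0,-1.5,1],[0,0,0,0,0,-1.5,1],[0,0,0,0,0,-1.5,1],[0,0,0,0,0,-1.2,1]]'
python3 - <<'E'
from sim import *
s=state();q=s['joints'];print(q,s['tcp_pos'],s['force'])
print(Rb.T@(s['tcp_pos'][:2]-[x0,y0]),(orient(.75,0,2*np.pi)*qt(s['orientation']).inv()).as_rotvec())
cv2.imwrite("pics/k.png",camera("wrist")[:,:,::-1])
cv2.imwrite("pics/k2.png",camera("scene")[80:340,200:520,::-1].repeat(2,0).repeat(2,1))
E
```

```text
time: 20.9
tcp_pos: [0.4347, 0.0583, 0.0821]
orientation: [0.218, 0.553, 0.748, 0.295]
force: [-0.1, -0.1, -0.6]
opening: 0.0003
[-0.2206375   0.62144852  2.61312944  2.66660051  0.83165668  1.50874885] [0.43470951 0.05831902 0.08206437] [-0.05064504 -0.12346053 -0.57828191]
[-0.14875698 -0.00081336] [ 0.0023279  -0.00232858 -0.00091729]
```

View pics/k.png

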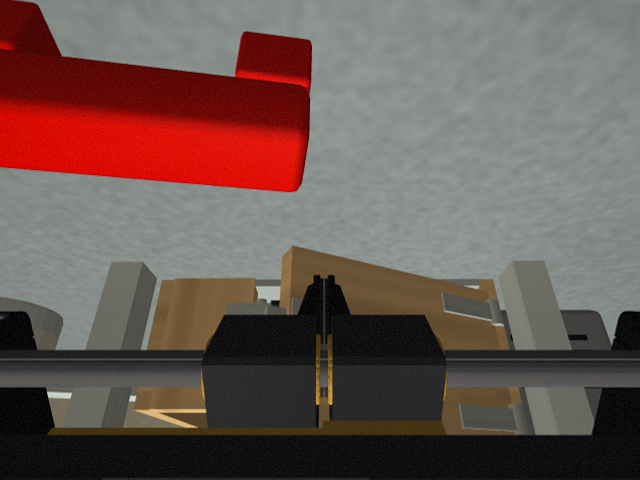

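View pics/k2.png

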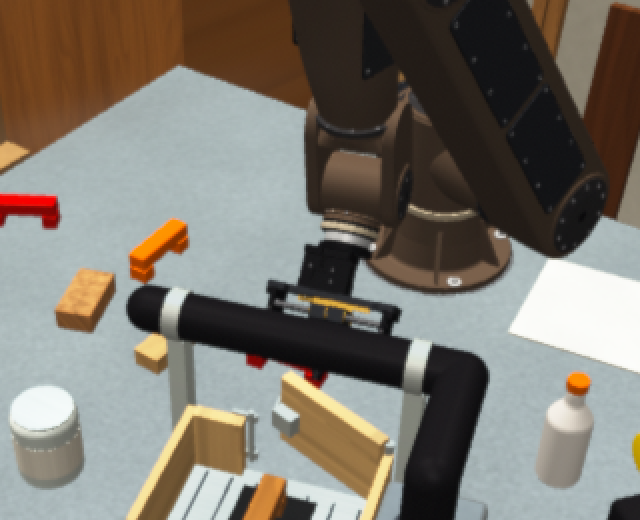

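```bash
python3 -m handwheel '[[0,0,0,1.5,0.47,0,1],[0,0,0,1.5,0.47,0,1],[0,0,0,1.2,0.4,0,1],[0,0,0,0.6,0.2,0,1],[0,0,0,0.6,0.1,0,1],[0,0,0,0.6,0.1,0,1],[0,0,0,0,0,0,1]]'
cat > chk.py <<'E'
from sim import *
s=state();print(s['joints'],s['tcp_pos'],"F box",np.round(Rb.T@s['force'][:2],1),s['force'][2])
print(Rb.T@(s['tcp_pos'][:2]-[x0,y0]))
import sys
if len(sys.argv)>1:
  cv2.imwrite(f"pics/{sys.argv[1]}.png",camera("scene")[200:360,240:440,::-1].repeat(3,0).repeat(3,1))
E
python3 chk.py l
```

```text
time: 21.88
tcp_pos: [0.4945, 0.0755, 0.0827]
orientation: [0.217, 0.555, 0.747, 0.295]
force: [-0.0, 0.4, 0.5]
opening: 0.0003
[-0.12637449  0.59562497  2.45726163  2.67370725  0.66952892  1.63398222] [0.49447443 0.07551596 0.08269795] F box [0.1 0.4] 0.5220096128717385
[-0.08657884 -0.00202137]
```

View pics/l.png

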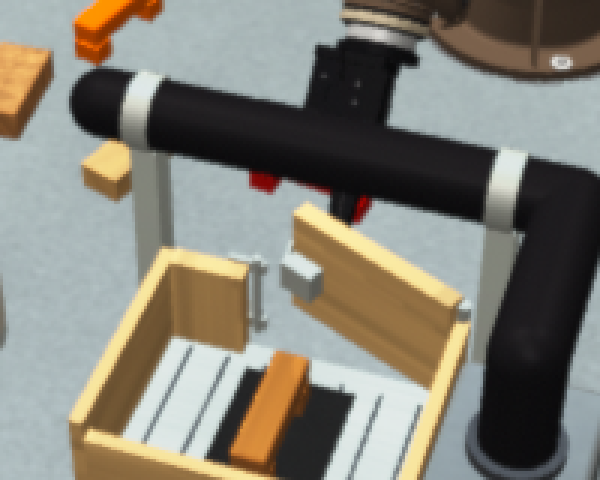

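```bash
python3 -m handwheel '[[0,0,0,0.5,0.05,0,1],[0,0,0,0.5,0.05,0,1],[0,0,0,0.5,0.05,0,1],[0,0,0,0.5,0.05,0,1],[0,0,0,0,0,0,1]]'
python3 chk.py m1
python3 -m handwheel '[[0,0,0,0.5,0.05,0,1],[0,0,0,0.5,0.05,0,1],[0,0,0,0.5,0.05,0,1],[0,0,0,0,0,0,1]]'
python3 chk.py m
```

```text
time: 22.55
tcp_pos: [0.5146, 0.0777, 0.0828]
orientation: [0.217, 0.555, 0.747, 0.295]
force: [0.3, -0.5, -0.2]
opening: 0.0004
[-0.11292703  0.59610901  2.40755907  2.65890127  0.62531662  1.66904209] [0.51458792 0.07765444 0.0827604 ] F box [ 0.1 -0.6] -0.19201035468511918
[-0.06673017 -0.00591441]
time: 23.1
tcp_pos: [0.5295, 0.0791, 0.0827]
orientation: [0.217, 0.555, 0.747, 0.295]
force: [0.7, 0.9, -0.4]
opening: 0.0004
[-0.10411377  0.59836137  2.37090306  2.64616085  0.59393744  1.69535949] [0.52948339 0.07910948 0.08267322] F box [0.9 0.6] -0.35265361208898344
[-0.05206878 -0.0089204 ]
```

View pics/m.png

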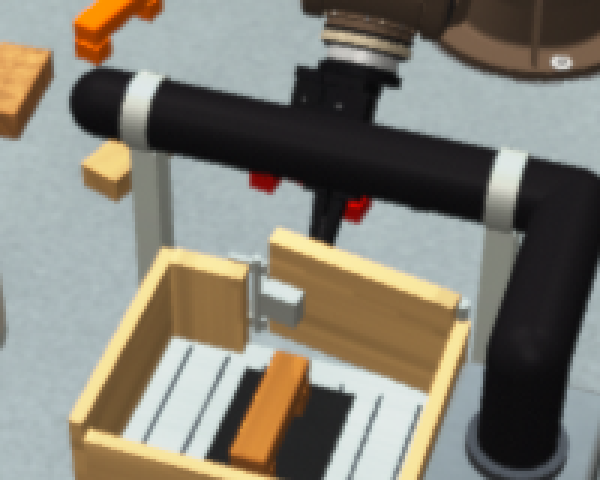

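```bash
python3 -m handwheel '[[0,0,0,0.5,0.1,0,1],[0,0,0,0.5,0.1,0,1],[0,0,0,0,0,0,1]]'
python3 chk.py
python3 -m handwheel '[[0,0,0,0.4,0.1,0,1],[0,0,0,0.4,0.1,0,1],[0,0,0,0,0,0,1]]'
python3 chk.py n
```

```text
time: 23.52
tcp_pos: [0.539, 0.0808, 0.0825]
orientation: [0.217, 0.556, 0.747, 0.294]
force: [-3.8, -3.1, 1.9]
opening: 0.0008
[-0.09629139  0.60037446  2.34703892  2.64054309  0.57249361  1.71264506] [0.53895244 0.08077858 0.08245523] F box [-4.5 -1.8] 1.9018342050383041
[-0.04252892 -0.01012033]
time: 23.9
tcp_pos: [0.5472, 0.0829, 0.0825]
orientation: [0.217, 0.555, 0.747, 0.294]
force: [-1.3, -1.2, -0.7]
opening: 0.0003
[-0.08883534  0.60266157  2.32709562  2.63609446  0.55706874  1.72576298] [0.54715844 0.08293464 0.08253998] F box [-1.6 -0.7] -0.6787801153955879
[-0.03405213 -0.01048221]
```

View pics/n.png

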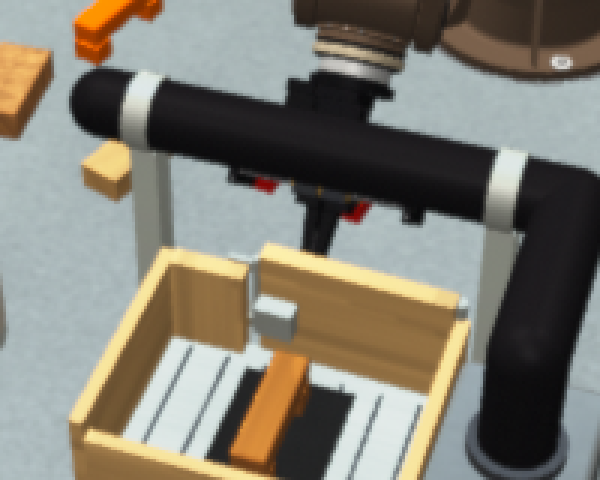

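Riding over the pin; continue gently until the stop shows in the force.

```bash
python3 -m handwheel '[[0,0,0,0.3,0.09,0,1],[0,0,0,0.2,0.06,0,1],[0,0,0,0,0,0,1]]'
python3 chk.py
python3 -m handwheel '[[0,0,0,0.2,0.06,0,1],[0,0,0,0,0,0,1]]'
python3 chk.py o
```

```text
time: 24.32
tcp_pos: [0.5523, 0.0847, 0.0827]
orientation: [0.217, 0.555, 0.747, 0.295]
force: [-0.8, -0.6, 0.5]
opening: 0.0006
[-0.08341149  0.60403234  2.31470454  2.63391437  0.54776689  1.73386887] [0.55227189 0.08470856 0.08274469] F box [-0.9 -0.3] 0.47684412513944796
[-0.0286429  -0.01029649]
time: 24.58
tcp_pos: [0.5531, 0.085, 0.0825]
orientation: [0.216, 0.556, 0.747, 0.294]
force: [-9.7, -5.3, 7.1]
opening: 0.0009
[-0.08194227  0.60407887  2.31164787  2.63330877  0.54273389  1.73724721] [0.55310103 0.08497643 0.08249237] F box [-10.9  -2.2] 7.074716061266259
[-0.02777164 -0.01028526]
```

View pics/o.png

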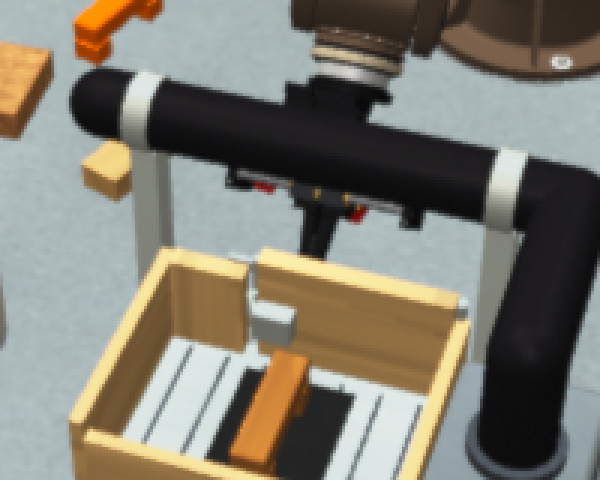

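```bash
python3 -m handwheel '[[0,0,0,0.2,0.06,0,1],[0,0,0,0,0,0,1],[0,0,0,0,0,0,1]]'
python3 chk.py p
```

```text
time: 25.0
tcp_pos: [0.5536, 0.0852, 0.0823]
orientation: [0.216, 0.556, 0.747, 0.293]
force: [-21.6, -9.5, 15.5]
opening: 0.0006
[-0.08059681  0.60376525  2.3092537   2.63267688  0.53772548  1.74048926] [0.55358995 0.08520955 0.08230512] F box [-23.4  -2.7] 15.478385689725332
[-0.0272357  -0.01020683]
```

View pics/p.png

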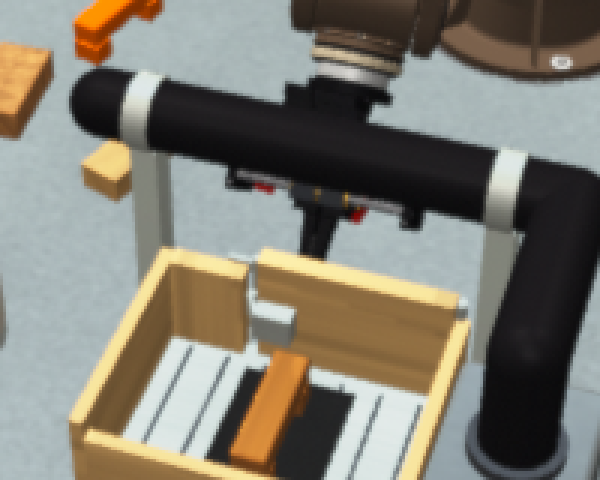

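```bash
python3 -m handwheel '[[0,0,0,-0.5,-0.15,0,1],[0,0,0,-1.5,-0.45,0,1],[0,0,0,-2,-0.6,0,1],[0,0,0,-2.5,-0.75,0,1],[0,0,0,-2.5,-0.75,0,1],[0,0,0,-2,-0.6,0,1],[0,0,0,0,0,0,1]]'
python3 chk.py q
python3 - <<'E'
from h import *
cv2.imwrite("pics/q2.png",camera("wrist")[:,:,::-1])
cv2.imwrite("pics/q3.png",cv2.resize(camera("top")[140:280,170:370,::-1],None,fx=4,fy=4,interpolation=3))
E
```

```text
time: 25.92
tcp_pos: [0.4451, 0.0524, 0.0825]
orientation: [0.216, 0.556, 0.747, 0.294]
force: [0.6, -0.8, -0.6]
opening: 0.0008
[-0.23203285  0.610599    2.58450562  2.63996211  0.79440637  1.53909268] [0.44505294 0.05239718 0.08250304] F box [ 0.3 -0.9] -0.5687882698048
[-0.14062206 -0.00952416]
```

View pics/q.png

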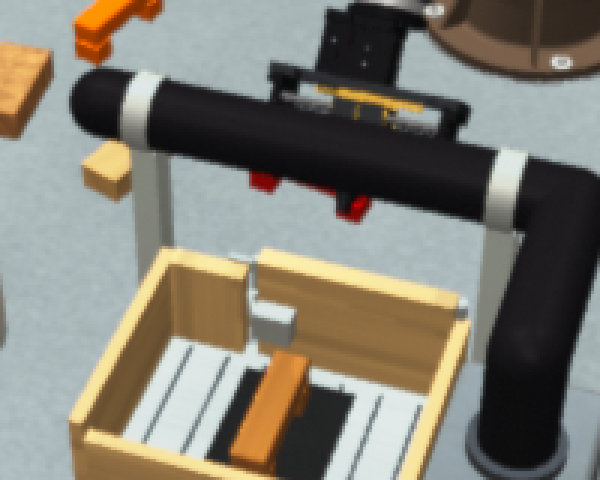

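View pics/q2.png

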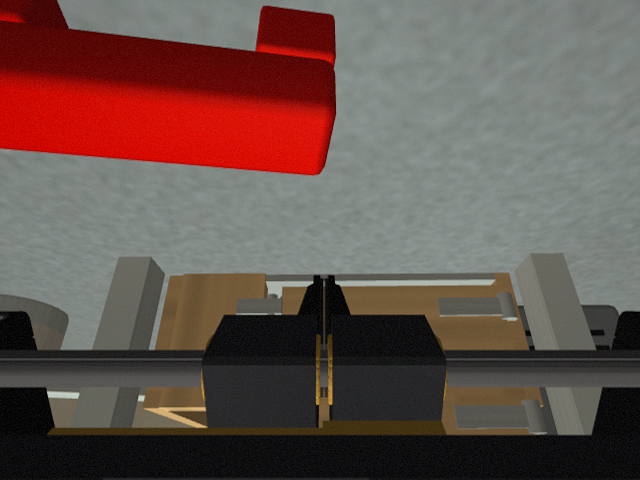

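```bash
python3 -m handwheel '[[0,0,0,0,0,1.5,1],[0,0,0,0,0,1.5,1],[0,0,0,0,0,1.5,1],[0,0,0,0,0,1.5,1],[0,0,0,0,0,1.5,1],[0,0,0,0,0,1.5,1],[0,0,0,0,0,1.5,1],[0,0,0,0,0,1.5,1]]'
python3 - <<'E'
from h import *
im=camera("wrist")[:,:,::-1]
cv2.imwrite("pics/r.png",im)
cv2.imwrite("pics/r2.png",cv2.resize(im[120:300,160:360],None,fx=3.3,fy=3.3,interpolation=3))
E
```

```text
time: 27.08
tcp_pos: [0.4467, 0.053, 0.2037]
orientation: [0.217, 0.555, 0.747, 0.295]
force: [0.7, -0.6, -0.1]
opening: 0.0004
```

View pics/r.png

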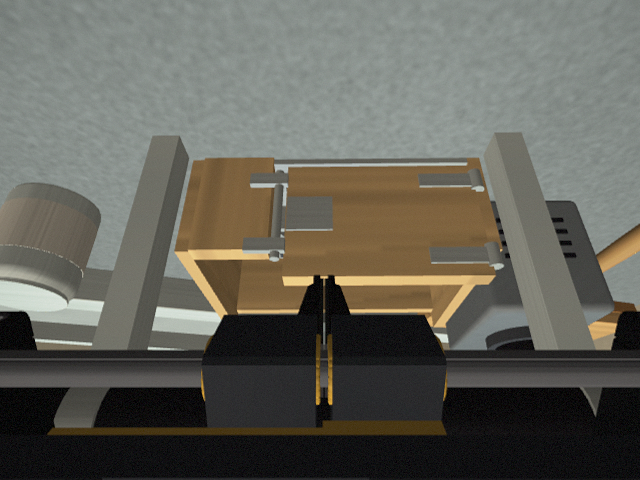

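View pics/r2.png

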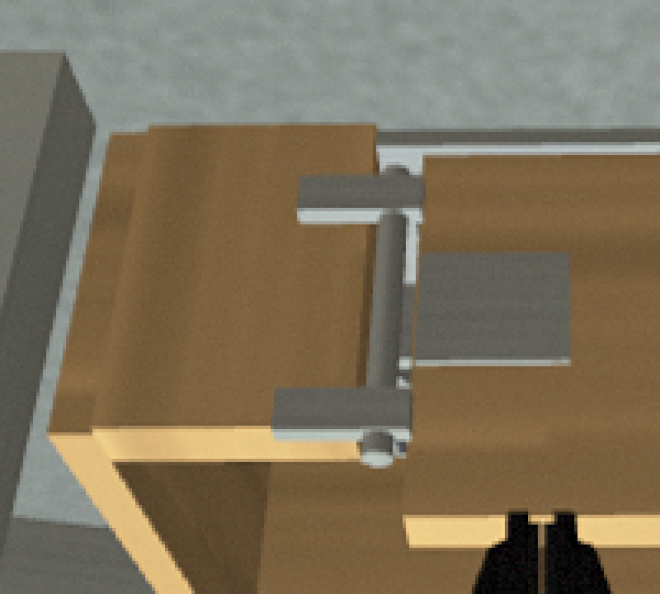

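```bash
python3 - <<'E'
from arm import *
for c in ((284,276.4),(400,270)): print(c,Rb.T@(ray("wrist",c,.125)[:2]-[x0,y0]))
im=cv2.imread("pics/r.png"); cv2.imwrite("pics/r3.png",cv2.resize(im[240:300,270:510],None,fx=3.3,fy=5,interpolation=3))
E
```

```text
(284, 276.4) [-0.00524956 -0.04264818]
(400, 270) [-0.0161726   0.04891164]
```

View pics/r3.png

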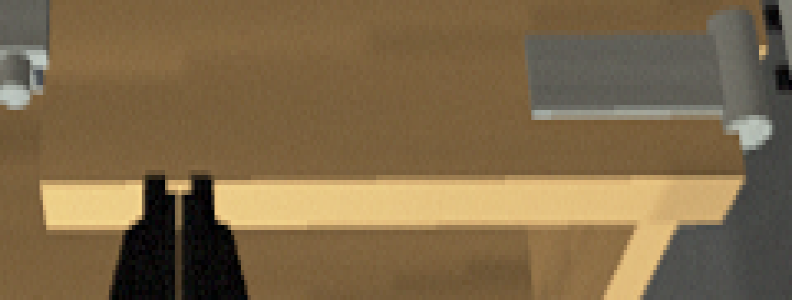

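View pics/q3.png

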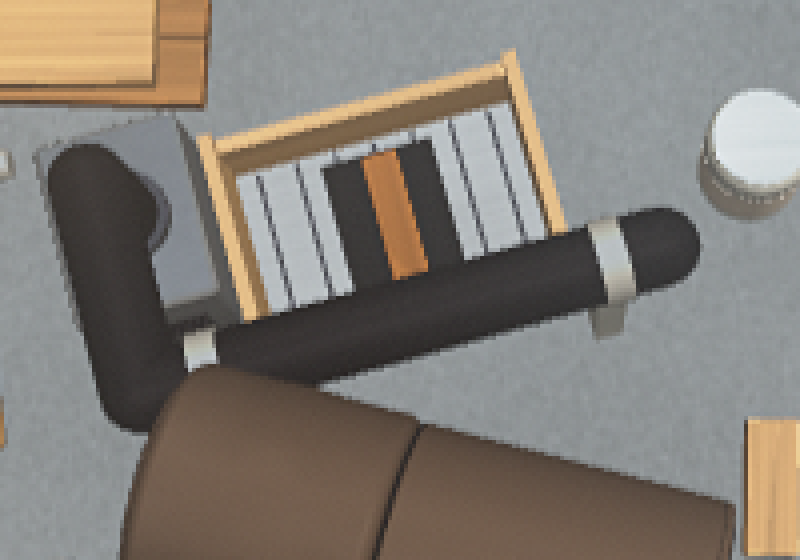

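```bash
python3 - <<'E'
from arm import *
for c in ((282.3,276.2),(494.5,275.1)): print(c,Rb.T@(ray("wrist",c,.125)[:2]-[x0,y0]))
for p in ([-.009,-.045],[-.009,.125],[-.011,-.045],[-.014,-.045]): print(p,proj("wrist",np.r_[b2w(*p),.125]))
E
```

```text
(282.3, 276.2) [-0.00564649 -0.04397931]
(494.5, 275.1) [-0.00593986  0.12621575]
[-0.009, -0.045] [[280.62336924 274.43614813]]
[-0.009, 0.125] [[494.34966705 273.47976724]]
[-0.011, -0.045] [[280.37690764 273.36561108]]
[-0.014, -0.045] [[280.00219563 271.73800212]]
```

```bash
python3 -m handwheel '[[0,0,0,0,0,0,1],[0,0,0,0,0,0,1]]'; python3 -c "
from plant import *
print(state()['force'],abs(state()['qd']).max()); print(job_done())"
```

```text
time: 27.38
tcp_pos: [0.4462, 0.0529, 0.2022]
orientation: [0.217, 0.555, 0.747, 0.295]
force: [0.5, -0.9, -0.9]
opening: 0.0007
[ 0.50495421 -0.94271315 -0.89506977] 0.010738110177962954
the job is handed in; nothing more can be done
None
```

The pull handle stands on the pad, the gate is shut as far as I can measure, and the job was handed in at about 27 s of the 67 s allowed.

- **Handle:** I gripped the bar across its width (32 mm opening), carried it over the pipe and set it down on its feet. The wrist camera puts its centre about 2 mm (gate to back) and 3 mm (sideways) from the pad's centre. Its length lines up with the gate-to-back direction to within about 0.02 rad.
- **Gate:** I pushed it shut with closed fingertips, the tool leaned about 0.75 rad under the pipe. The push rose to about 4.5 N as the tongue rode over the pin and dropped to about 1 N. Against the stop it then built up to about 23 N with no further movement.
- **After backing off:** The gate stayed shut; its angle from the wrist picture is about 0.00 rad, good to roughly 0.01. The whole gate edge came out about 3 mm off in that picture, which I put down to calibration error.
- **Tongue:** It looks to be behind the pin, but the pin partly hides it. I inferred the snap from the force trace and the gate angle, and did not measure the tongue's travel or try pulling the gate open.
- **At hand-in:** The robot was clear of everything, with the force reading about 1 N. I never touched the other things on the bench, but I did not re-measure each one's position.

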